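Pack the last cup and bring the tally up to four

ROBOT

A 7-joint arm with a two-finger parallel gripper is mounted at the origin on the work surface. World frame = base frame: x ahead of the robot, y to its left, z up, the work surface at z = 0. Lengths are in m, angles in rad, forces in N, time in s.
With the tool pointing down it reaches from about 0.425 to 0.875 m from the base axis. Payload 4.7 kg.
Tool frame: the origin (TCP) lies midway between the tips of the shut fingers; the grasp point (between the pads) lies ctrl.grasp_offset behind it (ctrl.grasp_offset is the distance from the TCP to the grasp point, in m); z points along the fingers, y is the line along which they close (so a half turn about z gives the same grasp; the last joint's range is limited). The gripper opens to 87 mm and grips with 3 to 60 N. Pads are 19 mm wide; open, the fingers measure 117 mm over their backs; the gripper's body (75 mm by 190 mm) begins 51 mm behind the grasp point.
Start: joints at [-1.099, 0.321, -0.07, 1.45, 0.023, 1.371, -0.057], TCP at [0.287, 0.583, 0.223] pointing down, gripper open.
Joint ranges: [-2.86, 2.86], [-0.3, 2.09], [-1.38, 1.24], [0.06, 2.45], [-1.56, 4.7], [0.09, 2.05], [-2.69, 2.69]. Speed limits (rad/s): [2.57, 2.57, 3.14, 3.14, 3.14, 3.14, 3.14].

INTERFACE

Orientations are given as a rotation vector (axis times angle).
In Python, from bench import ctrl gives the robot as it stands. The module is installed in compiled form; this text tells all that it offers.
- The arm moves only by the tool jog_arm, never from a script. Its argument "moves" is one flat list of numbers, 7 for each row, row after row: the shift along the tool's x, y, z in units of 30 cm (1.0 is 30 cm), then the turn, a rotation vector about the tool's x, y, z in units of 60 degrees (1.0 is 60 degrees), then the gripper's target within -1 to 1 (fully open at 1, half-way at 0, shut at -1). In form: [x, y, z, wx, wy, wz, fingers, x, y, z, wx, wy, wz, fingers, ...]. A call has exactly 8 rows; each row is the pose to reach, as a shift and turn from the pose commanded when the call began, along the tool's axes at that moment; what a row does not reach only later rows make up. A row lasts 1/8 s, in which the tool goes at most 62.5 mm and 10.7 degrees, less where a joint would pass 70% of its speed; a pose out of reach is approached as far as the arm can. A call with a number of a shift or a turn outside -1 to 1 is refused whole. A call with a gripper value outside its range is refused whole. The fingers move at their own pace and stop on an object; "newtons" is the grip in N (left out, the last holds). Time passes only in rows, so rows that repeat a pose let the fingers close, or fill a call up. It gives the time, the measured TCP pose, the force, the opening and the grip force at its end, in the units of the state.
- ctrl.get_state(): the state, without advancing time (a new reading comes with each control period).
- ctrl.get_image(name): name is "scene" or "top" or "wrist"; returns a dict with "pixels" (384x512x3 uint8, red, green, blue), "fx", "fy", "cx", "cy" (pixels), "xyz" and "rotation" of the camera in the world; the wrist camera has in their place "tool_from_camera" (4x4, takes a point from camera to tool coordinates, whose origin is the TCP and whose axes are the flange's). Camera axes: x right, y up, looking along -z (the intrinsics and any distortion apply to the point x, -y, -z); pixel columns grow to the right and rows downward; lengths in m; the calibration is good to about 2 mm. The wrist camera is an equidistant fisheye: a pixel r from the principal point sees the ray r / f radians off the axis. A picture is of the moment at which its call begins: read the wrist's pose just before it. There is no depth.
- ctrl.close_job(): hands the job in; it is judged then, once.
The state is a dict: "time": time; "joint_positions": joint angles; "qd": joint speeds; "joint_torque": joint torques, N m; "position": TCP position; "tool_rot": TCP orientation; "ft_force": force on the tool from outside, world axes, zero at the start; "torque": the same for the moment, N m; "grip_width": opening from 0.0 (shut) to 1.0 (fully open); "grip_force": force on a finger pad.
Only numpy, scipy, OpenCV 4.12 (cv2) and the standard library are available. Lean on these libraries where they do the work, as an engineer would, in place of code of your own. Each camera call takes 0.05 s, during which the arm holds its last target. There are 200 camera calls.

TASK

Set the blue cup down gently, upright, in the one empty cell of the cardboard tray, leaving the three packed cups in place. Then press the green step button on the tally counter as often as needed until the orange 4 stands at the red mark, and leave the button released.

Things in the scene. Friction and masses are not known exactly. Their poses are not given: they have to be found in the camera images.
- blue_mid (a point): Centre (half-way up, 35 mm above its foot) of the loose blue cup to be packed: a mug 70 mm high, 60 mm across at the upper half, about 0.16 kg. z is up; its handle sticks out 49 mm from the cup's axis along this frame's +y, so pinch it across x.
- pad_top (a point): Centre of the upper face of the white paper pad, 100 x 100 x 3 mm, that lies 4 mm above the table on the floor of the tray's one empty cell. The cardboard tray is fixed, 232 mm square, with 2 x 2 cells each 110 mm square inside; cell centres are 114 mm apart, outer walls 34 mm high, dividers 30 mm high and 4 mm thick. x and y run along the tray's sides. Any of the four cells may be the empty one.
- red_mid (a point): Centre (35 mm above its foot) of the red cup, same shape as the blue one, already packed in another cell.
- yellow_mid (a point): Centre of the yellow cup, the same, already packed.
- green_mid (a point): Centre of the green cup, the same, already packed.
- button_top (a point): Centre of the top face of the green round step button, 38 mm across, standing 22 mm above the flat grey top of the tally counter (a fixed box 220 x 140 mm, 52 mm high); it follows the button down. The counter's long axis is x: the button is near its -x end, the window near its +x end.
- step_button (a joint): How far the button is pressed, m: 0 released, 0.012 fully down. It springs back when let go. It takes about 2 N at first and about 5 N to go fully down; it then stops hard, its top 10 mm above the counter.
- drum (a joint): Angle of the drum, rad, growing anticlockwise from above. Numerals 0 to 9, 36 degrees apart; N is at the mark at N x 0.628 (4 at 2.513), and they come round again after 9. Each full press of the button (down to the stop, then fully up) advances it by exactly one; a detent holds it there; a press stopped short of half-way lets it fall back. It starts at 0, 1 or 2.
- four (a point): The middle of the orange tile with the numeral 4 on the drum, 50 mm from the drum's axis.
- mark (a point): The point in the window, on the drum's surface, to which the red triangle on the cover points: the numeral that stands here is the one shown. The window is 82 mm wide and also partly shows the numerals before and after it.

How it is judged:
On the way, in this order (a step that is already met when the one before it is completed fails the run):
1. the blue cup stands upright on the pad in the empty cell, let go (horizontal distance between blue_mid and pad_top below 0.03 m and z of blue_mid in the frame of pad_top below 0.042 m and angle between blue_mid's own z axis and vertical below 0.15 rad and contact force between cup_blue and the fingers below 0.1 N), for 0.2 s.
2. the orange 4 stands at the mark with the button released (distance between four and mark below 0.007 m and value of joint step_button below 0.003 m), for 0.2 s.
At the end, for the whole second after the job is handed in: The blue cup stands upright (within 0.15 rad) on the pad in the empty cell, within 30 mm of its centre; the three packed cups stand upright in their cells; the orange 4 is within 7 mm of the mark and the button is released (under 3 mm down) (all of step 2 and horizontal distance between blue_mid and pad_top below 0.03 m and z of blue_mid in the frame of pad_top below 0.042 m and angle between each of blue_mid, red_mid, yellow_mid, green_mid's own z axis and vertical below 0.15 rad); the robot touches nothing.
It fails at once if a packed cup is moved more than 40 mm (distance of any of red_mid, yellow_mid, green_mid from where it was at the start of the episode above 0.04 m).
It fails at once if the blue cup is dropped into the cell (faster than 0.5 m/s just above the pad) (horizontal distance between blue_mid and pad_top below 0.05 m and z of blue_mid in the frame of pad_top below 0.05 m and linear speed of cup_blue above 0.5 m/s).
It also fails if it takes over 54 s, if anything falls off the work surface, if the arm or the gripper's body presses on something with over 40 N, if the wrist force passes 120 N, or if a joint passes its speed limit or range.

## Working session

There is one attempt and no reset: what is moved stays moved. The work goes in short steps, Python scripts to look and compute and a tool call to move; the robot and the scene stay as the last step left them, time stands still between calls to the robot, and variables do not carry over. Pictures are saved under pics/ and viewed, at most 10 in all, crops included, and the job is handed in when it is done.

Besides the shell and the picture viewer there is one more tool, called after "Call:" by a JSON object that holds its "api" and its "payload". jog_arm: Moves the arm, as the interface text tells. Its arguments: {"type":"object","properties":{"moves":{"type":"array"},"newtons":{"type":"number"}},"required":["moves"]}

```bash
mkdir -p pics; python3 - <<'E'
from bench import ctrl
import cv2,pickle
s=ctrl.get_state();print(s,ctrl.grasp_offset)
d={}
for n in("scene","top","wrist"):
    i=ctrl.get_image(n);d[n]=i;print(n,{k:v for k,v in i.items() if k!="pixels"})
pickle.dump(d,open("im0.pkl","wb"))
cv2.imwrite("pics/scene.png",d["scene"]["pixels"][:,:,::-1]);cv2.imwrite("pics/top.png",d["top"]["pixels"][:,:,::-1])
E
```

```text
{'time': 0.0, 'joint_positions': array([-1.0988792 ,  0.32179605, -0.0700662 ,  1.45165734,  0.02260668,
        1.37076716, -0.05687861]), 'qd': array([-1.26409657e-03, -8.37859580e-05, -1.64543200e-04, -9.38049091e-04,
       -7.99502546e-04, -2.80282139e-04, -8.68560552e-04]), 'joint_torque': array([ 6.06058666e-05, -4.91296184e+01, -4.03506327e-01, -3.12524700e+01,
       -6.37399871e-02,  4.39145823e-02,  1.95275220e-04]), 'position': array([0.28711478, 0.58255531, 0.22148771]), 'tool_rot': array([-7.12748579e-01, -3.05935123e+00,  2.85049229e-03]), 'ft_force': array([ 0.43314725, -0.134206  ,  0.50641487]), 'torque': array([-0.00621547,  0.05300018,  0.00106612]), 'grip_force': 0.0, 'grip_width': 0.9979160753557856} 0.0187
scene {'fx': 459.2901088936671, 'fy': 459.2901088936671, 'cx': 262.7876485429359, 'cy': 196.24500415975317, 'xyz': array([ 0.95541047, -0.60567331,  0.98605761]), 'rotation': array([0.65363152, 0.18986879, 0.56264214])}
top {'fx': 489.6561700663488, 'fy': 489.6561700663488, 'cx': 253.1044004277778, 'cy': 190.28461948667874, 'xyz': array([0.33141467, 0.00884659, 1.2444646 ]), 'rotation': array([ 0.14259923, -0.12363821, -1.59704056])}
wrist {'fx': 297.3186396354542, 'fy': 297.3186396354542, 'cx': 250.93812440791066, 'cy': 184.9074529578409, 'tool_from_camera': array([[-7.57986317e-04,  9.55353140e-01,  2.95465401e-01,
         8.16252296e-02],
       [ 9.99998797e-01,  3.24264911e-04,  1.51692179e-03,
        -5.07422884e-04],
       [ 1.35338693e-03,  2.95466196e-01, -9.55352236e-01,
        -1.62282367e-01],
       [ 0.00000000e+00,  0.00000000e+00,  0.00000000e+00,
         1.00000000e+00]])}
```

View pics/top.png

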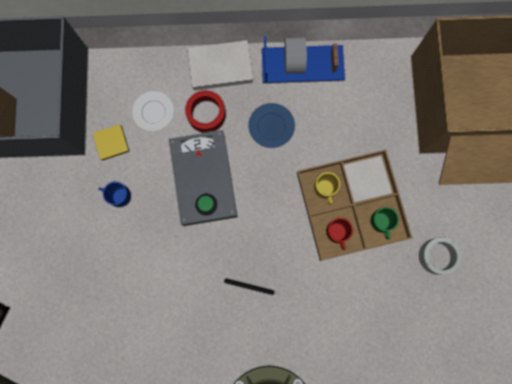

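View pics/scene.png

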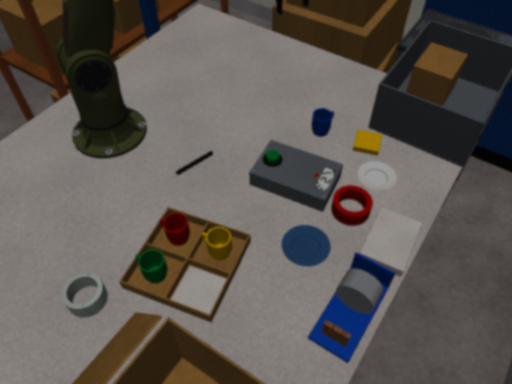

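The top view shows the blue cup at (116,194) with its handle to the left, the pad at (368,180), the button at (206,204) and the drum window around (197,145), which seems to read 2. In the scene view the cup is at (322,122), the pad at (200,290) and the button at (272,157).

```bash
cat > h.py <<'E'
import numpy as np,cv2
from scipy.spatial.transform import Rotation as R
def cam(i,s=None):
    if "xyz" in i: return np.array(i["xyz"]),R.from_rotvec(i["rotation"]).as_matrix()
    T=np.eye(4);T[:3,:3]=R.from_rotvec(s["tool_rot"]).as_matrix();T[:3,3]=s["position"]
    T=T@i["tool_from_camera"];return T[:3,3],T[:3,:3]
def ray(i,u,v,s=None):
    c,M=cam(i,s);a=(u-i["cx"])/i["fx"];b=(v-i["cy"])/i["fy"]
    if s is None: d=np.array([a,-b,-1])
    else:
        r=np.hypot(a,b)+1e-12;d=np.array([np.sin(r)*a/r,-np.sin(r)*b/r,-np.cos(r)])
    d=M@d;return c,d/np.linalg.norm(d)
def plane(i,u,v,z,s=None):
    c,d=ray(i,u,v,s);return c+d*(z-c[2])/d[2]
def tri(r1,r2):
    (a,d),(b,e)=r1,r2
    t=np.linalg.lstsq(np.c_[d,-e],b-a,rcond=None)[0]
    p,q=a+d*t[0],b+e*t[1];return (p+q)/2,np.linalg.norm(p-q)
def blob(px,lo,hi,box):
    x0,y0,x1,y1=box
    h=cv2.cvtColor(px,cv2.COLOR_RGB2HSV);m=cv2.inRange(h,np.array(lo),np.array(hi))
    k=np.zeros_like(m);k[y0:y1,x0:x1]=m[y0:y1,x0:x1]
    c=max(cv2.findContours(k,cv2.RETR_EXTERNAL,cv2.CHAIN_APPROX_NONE)[0],key=cv2.contourArea)
    return c
def cen(c):
    m=cv2.moments(c);return np.array([m["m10"]/m["m00"],m["m01"]/m["m00"]])
E
python3 - <<'E'
import pickle
from h import *
d=pickle.load(open("im0.pkl","rb"));T,S=d["top"],d["scene"]
B=dict(blue=((100,120,30),(130,255,255),(90,170,140,215),(300,100,345,145)),
 pad=((0,0,130),(179,45,255),(335,150,400,210),(165,258,235,315)),
 button=((45,80,20),(90,255,255),(185,190,225,220),(255,145,290,170)),
 red=((0,150,40),(6,255,255),(320,210,360,255),(155,205,195,250)),
 yellow=((20,130,60),(35,255,255),(310,165,345,205),(195,220,240,265)),
 green=((45,80,20),(90,255,255),(365,200,405,240),(130,240,175,290)))
for n,(lo,hi,b1,b2) in B.items():
    c1=blob(T["pixels"],lo,hi,b1);c2=blob(S["pixels"],lo,hi,b2)
    p,g=tri(ray(T,*cen(c1)),ray(S,*cen(c2)))
    print(n,p.round(4),"gap",g.round(4),cen(c1).round(1),cen(c2).round(1),cv2.contourArea(c1),cv2.contourArea(c2),cv2.boundingRect(c1))
    if n=="pad":
        r=cv2.minAreaRect(c1);print([plane(T,*q,.007).round(4) for q in cv2.boxPoints(r)])
    if n=="blue":
        m=np.zeros((384,512),np.uint8);cv2.drawContours(m,[c1],-1,255,-1)
        o=cv2.morphologyEx(m,cv2.MORPH_OPEN,cv2.getStructuringElement(cv2.MORPH_ELLIPSE,(11,11)))
        c=max(cv2.findContours(o,0,1)[0],key=cv2.contourArea);print("body",cv2.minEnclosingCircle(c),plane(T,*cen(c),.055),"handle",[plane(T,*q,.035) for q in np.argwhere(cv2.subtract(m,o))[:, ::-1].mean(0)[None]])
w=np.hstack([cv2.resize(T["pixels"][120:235,80:245],None,fx=4,fy=4,interpolation=2)])
cv2.imwrite("pics/c1.png",w[:,:,::-1])
E
```

```text
blue [0.5372 0.3614 0.0453] gap 0.0021 [115.9 193.8] [321.4 121.1] 463.0 383.0 (100, 182, 30, 24)
body ((116.0, 193.5), 13.756916999816895) [0.536311   0.35915465 0.055     ] handle [array([0.54595224, 0.38033062, 0.035     ])]
pad [ 0.5628 -0.2715  0.0128] gap 0.0008 [367.3 178.6] [198.6 289.5] 1465.5 1414.0 (344, 156, 48, 46)
[array([ 0.6028, -0.2131,  0.007 ]), array([ 0.6281, -0.3119,  0.007 ]), array([ 0.5252, -0.3327,  0.007 ]), array([ 0.5006, -0.2353,  0.007 ])]
button [0.5035 0.1371 0.0703] gap 0.0003 [205.2 203.2] [272.2 155.8] 212.5 152.5 (197, 195, 17, 17)
red [ 0.4291 -0.1862  0.0561] gap 0.0014 [339.7 230.6] [175.7 227.4] 493.0 622.0 (327, 218, 26, 31)
yellow [ 0.5405 -0.1618  0.0568] gap 0.0005 [327.1 185.5] [217.9 241.6] 560.0 744.0 (314, 171, 27, 34)
green [ 0.4513 -0.2966  0.0569] gap 0.0019 [384.9 220.1] [152.1 264.5] 535.0 692.5 (371, 207, 28, 32)
```

View pics/c1.png

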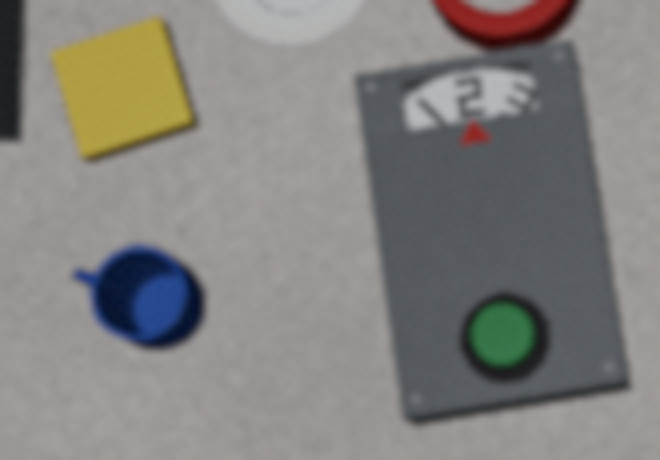

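The drum reads 2 at the red mark (crop (472,95)), so two presses are needed. The cup's handle points up-left in the image, and the heights agree with the text.

```bash
cat >> h.py <<'E'
def go(s,tgt,ydeg):
    M=R.from_rotvec(s["tool_rot"]).as_matrix();a=np.radians(ydeg)
    y=np.array([np.cos(a),np.sin(a),0]);z=np.array([0,0,-1.]);x=np.cross(y,z)
    G=np.c_[x,y,z];rv=R.from_matrix(M.T@G).as_rotvec()
    print("shift",(M.T@(np.array(tgt)-s["position"])/.3).round(3),"turn",(rv/np.radians(60)).round(3))
E
python3 - <<'E'
from h import *
from bench import ctrl
go(ctrl.get_state(),(.536,.36,.20),-25)
E
```

```text
shift [-1.072 -0.299  0.073] turn [-1.00e-03  1.00e-03  1.48e+00]
```

Call:
{"api": "jog_arm", "payload": {"moves": [-0.15,-0.04,0,0,0,0.15,1,-0.3,-0.08,0,0,0,0.3,1,-0.45,-0.12,0,0,0,0.45,1,-0.6,-0.16,0,0,0,0.6,1,-0.75,-0.2,0,0,0,0.75,1,-0.9,-0.24,0,0,0,0.9,1,-1,-0.28,0,0,0,1,1,-1,-0.3,0,0,0,1,1]}}

```text
time: 1.15
position: [0.5189, 0.3663, 0.2221]
tool_rot: [2.152, 2.286, -0.002]
ft_force: [0.4, -0.5, 0.1]
grip_width: 1.0
grip_force: 0.0
```

```bash
python3 - <<'E'
from h import *
from bench import ctrl
s=ctrl.get_state();print(s["position"],s["joint_positions"].round(2));go(s,(.536,.36,.20),-25)
E
```

```text
[0.51893187 0.36631165 0.22208485] [-0.84  0.29  0.22  1.5  -0.06  1.36 -0.55]
shift [-0.024  0.055  0.074] turn [0.001 0.002 0.474]
```

Call:
{"api": "jog_arm", "payload": {"moves": [-0.01,0.02,0.03,0,0,0.12,1,-0.02,0.04,0.06,0,0,0.24,1,-0.024,0.055,0.074,0,0,0.36,1,-0.024,0.055,0.074,0,0,0.47,1,-0.024,0.055,0.074,0,0,0.47,1,-0.024,0.055,0.074,0,0,0.47,1,-0.024,0.055,0.074,0,0,0.47,1,-0.024,0.055,0.074,0,0,0.47,1]}}

```text
time: 2.15
position: [0.5335, 0.3638, 0.2005]
tool_rot: [-2.64, -1.702, -0.0]
ft_force: [0.8, 0.0, 0.5]
grip_width: 0.999
grip_force: 0.0
```

```bash
python3 - <<'E'
from h import *
from bench import ctrl
import pickle
s=ctrl.get_state();W=ctrl.get_image("wrist");pickle.dump((s,W),open("w1.pkl","wb"))
print(s["position"],s["joint_positions"].round(2))
T=pickle.load(open("im0.pkl","rb"))["top"]
c=blob(W["pixels"],(100,110,25),(130,255,255),(0,0,512,384));print(cen(c),cv2.boundingRect(c))
p,g=tri(ray(W,*cen(c),s),ray(T,115.9,193.8));print(p,g)
cv2.imwrite("pics/w1.png",W["pixels"][:,:,::-1])
E
```

```text
[0.5335277  0.36375184 0.2005067 ] [-0.87  0.32  0.29  1.5  -0.09  1.33 -1.  ]
[253.33948557 174.59303619] (225, 129, 58, 76)
[0.5353247  0.35970969 0.05553686] 0.0019393139783594943
```

View pics/w1.png

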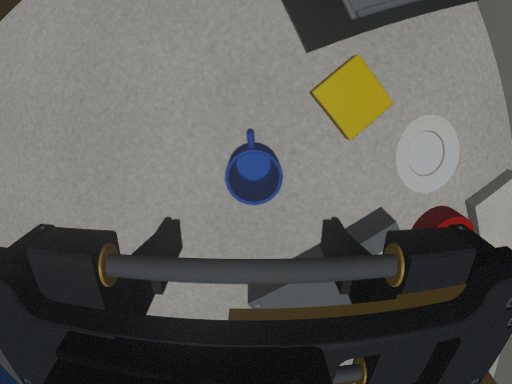

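The wrist view shows the cup with its rim centred near (254,174) and its handle tip at (251,129). The handle points along tool +x, as wanted.

```bash
python3 - <<'E'
from h import *
import pickle
from bench import ctrl
s,W=pickle.load(open("w1.pkl","rb"))
c=blob(W["pixels"],(100,110,25),(130,255,255),(0,0,512,384))
m=np.zeros((384,512),np.uint8);cv2.drawContours(m,[c],-1,255,-1)
o=cv2.morphologyEx(m,cv2.MORPH_OPEN,cv2.getStructuringElement(cv2.MORPH_ELLIPSE,(21,21)))
b=max(cv2.findContours(o,0,1)[0],key=cv2.contourArea);print(cv2.boundingRect(b))
P=[plane(W,*q[0],.07,s) for q in b];(ctr,rad)=cv2.minEnclosingCircle(np.float32([p[:2] for p in P]))
print("rim",ctr,rad)
for z in(.035,.05):
    h=plane(W,251,130,z,s)[:2]-ctr;print("handle",z,np.hypot(*h),np.degrees(np.arctan2(h[1],h[0])))
go(ctrl.get_state(),(*ctr,.036),-25)
E
```

```text
(226, 148, 56, 57)
rim (0.5355865955352783, 0.3614668846130371) 0.029992077499628067
handle 0.035 0.043956223325282165 69.46779727328457
handle 0.05 0.045705558084608314 69.32138058313359
shift [-0.004  0.009  0.548] turn [-0.   -0.    0.01]
```

Call:
{"api": "jog_arm", "payload": {"moves": [-0.004,0.009,0.1,0,0,-0.06,1,-0.004,0.009,0.2,0,0,-0.06,1,-0.004,0.009,0.3,0,0,-0.06,1,-0.004,0.009,0.4,0,0,-0.06,1,-0.004,0.009,0.48,0,0,-0.06,1,-0.004,0.009,0.53,0,0,-0.06,1,-0.004,0.009,0.548,0,0,-0.06,1,-0.004,0.009,0.548,0,0,-0.06,1], "newtons": 15}}

```text
time: 3.2
position: [0.5358, 0.3616, 0.0363]
tool_rot: [-2.586, -1.783, -0.001]
ft_force: [-0.3, 0.1, 0.9]
grip_width: 0.998
grip_force: 0.0
```

Call:
{"api": "jog_arm", "payload": {"moves": [0,0,0,0,0,0,-1,0,0,0,0,0,0,-1,0,0,0,0,0,0,-1,0,0,0,0,0,0,-1,0,0,0,0,0,0,-1,0,0,0,0,0,0,-1,0,0,0,0,0,0,-1,0,0,0,0,0,0,-1], "newtons": 15}}

```text
time: 4.2
position: [0.5356, 0.3617, 0.0362]
tool_rot: [-2.586, -1.783, -0.001]
ft_force: [-1.2, 0.6, 2.3]
grip_width: 0.647
grip_force: 15.0
```

Call:
{"api": "jog_arm", "payload": {"moves": [0,0,-0.03,0,0,0,-1,0,0,-0.1,0,0,0,-1,0,0,-0.18,0,0,0,-1,0,0,-0.26,0,0,0,-1,0,0,-0.34,0,0,0,-1,0,0,-0.4,0,0,0,-1,0,0,-0.42,0,0,0,-1,0,0,-0.42,0,0,0,-1]}}

```text
time: 5.2
position: [0.5356, 0.3614, 0.1621]
tool_rot: [-2.586, -1.783, -0.0]
ft_force: [-0.4, -0.2, -2.4]
grip_width: 0.649
grip_force: 14.9
```

```bash
python3 - <<'E'
from h import *
from bench import ctrl
import pickle
s=ctrl.get_state();W=ctrl.get_image("wrist")
print(s["position"],s["joint_positions"].round(2),s["grip_width"]*87,s["grip_force"])
cv2.imwrite("pics/w2.png",W["pixels"][:,:,::-1])
go(s,(.5635,-.2725,.17),-75.6)
E
```

```text
[0.53555287 0.36141715 0.16211824] [-0.85  0.35  0.28  1.55 -0.1   1.25 -0.93] 56.50069631172907 14.934219129174995
shift [-1.942  0.838 -0.027] turn [ 0.    -0.     0.913]
```

View pics/w2.png

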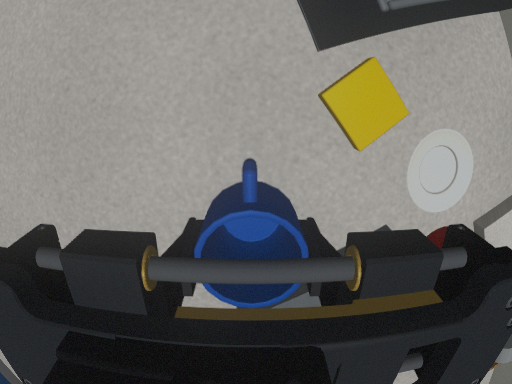

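The cup hangs upright between the fingers, with its rim around (252,258) and its handle at (250,170), and it is gripped with 15 N.

Call:
{"api": "jog_arm", "payload": {"moves": [-0.06,0.03,-0.02,0,0,0.03,-1,-0.18,0.08,-0.03,0,0,0.09,-1,-0.32,0.14,-0.03,0,0,0.16,-1,-0.46,0.2,-0.03,0,0,0.23,-1,-0.6,0.26,-0.03,0,0,0.3,-1,-0.74,0.32,-0.03,0,0,0.37,-1,-0.88,0.38,-0.03,0,0,0.44,-1,-0.98,0.42,-0.03,0,0,0.48,-1]}}

```text
time: 6.25
position: [0.5481, 0.0378, 0.1709]
tool_rot: [2.951, 1.075, -0.001]
ft_force: [0.5, 0.2, -1.6]
grip_width: 0.649
grip_force: 14.9
```

```bash
python3 - <<'E'
from h import *
from bench import ctrl
s=ctrl.get_state();print(s["position"],s["joint_positions"].round(2),s["grip_force"])
go(s,(.5635,-.2725,.17),-75.6)
E
```

```text
[0.54814713 0.03778691 0.17091024] [-0.59  0.15  0.52  1.79 -0.08  1.23 -0.92] 14.881556244076107
shift [-0.626  0.825  0.004] turn [0.    0.001 0.427]
```

Call:
{"api": "jog_arm", "payload": {"moves": [-0.04,0.05,0,0,0,0.03,-1,-0.13,0.17,0,0,0,0.09,-1,-0.23,0.3,0,0,0,0.16,-1,-0.33,0.43,0,0,0,0.23,-1,-0.43,0.56,0,0,0,0.3,-1,-0.53,0.7,0,0,0,0.37,-1,-0.6,0.79,0,0,0,0.42,-1,-0.626,0.825,0,0,0,0.427,-1]}}

```text
time: 7.25
position: [0.5657, -0.2702, 0.1706]
tool_rot: [3.115, 0.4, -0.001]
ft_force: [0.1, 0.4, -1.4]
grip_width: 0.645
grip_force: 14.9
```

```bash
python3 - <<'E'
from h import *
from bench import ctrl
import pickle
s=ctrl.get_state();print(s["position"],s["joint_positions"].round(2),s["grip_force"])
W=ctrl.get_image("wrist");S=ctrl.get_image("scene");pickle.dump((s,W,S),open("w3.pkl","wb"))
cv2.imwrite("pics/w3.png",W["pixels"][:,:,::-1])
go(s,(.5635,-.2725,.043),-75.6)
E
```

```text
[ 0.56567857 -0.27015669  0.17062166] [-0.18  0.36  0.74  1.6  -0.25  1.27 -0.72] 14.873593145411375
shift [-0.009  0.006  0.425] turn [0.    0.001 0.004]
```

View pics/w3.png

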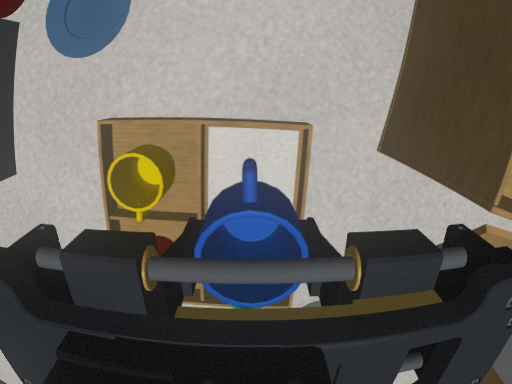

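The wrist view shows the cup over the empty cell. The far edge of the white pad runs from about (208,127) to (300,130), and the cell's divider is at x≈204 and its right wall at x≈305. I'll cross-check the pad centre from that edge.

```bash
python3 - <<'E'
from h import *
import pickle
s,W,S=pickle.load(open("w3.pkl","rb"))
g=cv2.cvtColor(W["pixels"],cv2.COLOR_RGB2HSV);m=(g[:,:,1]<40)&(g[:,:,2]>130)
for v in(140,160):
    r=np.where(m[v,200:312])[0]+200;print(v,r.min(),r.max())
    a,b=plane(W,r.min(),v,.007,s),plane(W,r.max(),v,.007,s);print(a,b,np.hypot(*(a-b)[:2]),(a+b)/2)
col=np.where(m[110:150,230])[0]+110;print(col)
v=[k for k in col if k>121][0]
n=np.array([np.cos(np.radians(14.4)),np.sin(np.radians(14.4))]);t=np.array([-n[1],n[0]])
a=plane(W,230,v,.007,s);print("far edge along n: centre offset",a[:2]@n-.05,"est centre",np.array([.5635,-.2725])@n,"t",np.array([.5635,-.2725])@t,"mid t",((plane(W,r.min(),160,.007,s)+plane(W,r.max(),160,.007,s))/2)[:2]@t)
E
```

```text
140 209 297
[ 0.5851349  -0.21759715  0.007     ] [ 0.60982422 -0.31230435  0.007     ] 0.09787244910447793 [ 0.59747956 -0.26495075  0.007     ]
160 208 311
[ 0.56258287 -0.22154238  0.007     ] [ 0.59212575 -0.33447177  0.007     ] 0.11672972959344358 [ 0.57735431 -0.27800707  0.007     ]
[110 111 112 113 114 115 116 117 118 127 128 129 130 131 132 133 134 135
 136 137 138 139 140 141 142 143 144 145 146 147 148 149]
far edge along n: centre offset 0.4769652909094461 est centre 0.4780286170435606 t -0.40407566282494767 mid t -0.4128551484274564
```

The pad centre agrees to about 1 mm (far edge 0.477 against 0.478, side −0.405 against −0.404, width 98 mm). Lowering now.

Call:
{"api": "jog_arm", "payload": {"moves": [-0.009,0.006,0.05,0,0,0,-1,-0.009,0.006,0.13,0,0,0,-1,-0.009,0.006,0.21,0,0,0,-1,-0.009,0.006,0.28,0,0,0,-1,-0.009,0.006,0.34,0,0,0,-1,-0.009,0.006,0.38,0,0,0,-1,-0.009,0.006,0.4,0,0,0,-1,-0.009,0.006,0.405,0,0,0,-1]}}

```text
time: 8.35
position: [0.564, -0.2709, 0.0494]
tool_rot: [3.115, 0.403, 0.0]
ft_force: [-0.5, -0.1, -1.7]
grip_width: 0.651
grip_force: 14.9
```

Call:
{"api": "jog_arm", "payload": {"moves": [0,0,0.004,0,0,0,-1,0,0,0.008,0,0,0,-1,0,0,0.012,0,0,0,-1,0,0,0.015,0,0,0,-1,0,0,0.018,0,0,0,-1,0,0,0.02,0,0,0,-1,0,0,0.022,0,0,0,-1,0,0,0.022,0,0,0,-1]}}

```text
time: 9.35
position: [0.564, -0.2707, 0.0432]
tool_rot: [-3.115, -0.403, -0.001]
ft_force: [-0.8, 0.9, 2.3]
grip_width: 0.65
grip_force: 14.9
```

Call:
{"api": "jog_arm", "payload": {"moves": [0,0,0,0,0,0,0.75,0,0,0,0,0,0,0.75,0,0,0,0,0,0,0.75,0,0,0,0,0,0,0.75,0,0,0,0,0,0,0.75,0,0,0,0,0,0,0.75,0,0,0,0,0,0,0.75,0,0,0,0,0,0,0.75]}}

```text
time: 10.35
position: [0.5639, -0.2708, 0.0428]
tool_rot: [-3.116, -0.403, -0.0]
ft_force: [1.2, 0.2, 0.0]
grip_width: 0.877
grip_force: 0.0
```

Call:
{"api": "jog_arm", "payload": {"moves": [0,0,-0.03,0,0,0,0.75,0,0,-0.1,0,0,0,0.75,0,0,-0.18,0,0,0,0.75,0,0,-0.26,0,0,0,0.75,0,0,-0.34,0,0,0,0.75,0,0,-0.4,0,0,0,0.75,0,0,-0.43,0,0,0,0.75,0,0,-0.43,0,0,0,0.75]}}

```text
time: 11.35
position: [0.5641, -0.2709, 0.1725]
tool_rot: [3.115, 0.403, 0.002]
ft_force: [0.7, -0.7, -0.3]
grip_width: 0.874
grip_force: 0.0
```

```bash
python3 - <<'E'
from h import *
from bench import ctrl
import pickle
s=ctrl.get_state();print(s["position"],s["joint_positions"].round(2))
W=ctrl.get_image("wrist")
cv2.imwrite("pics/w4.png",W["pixels"][:,:,::-1])
go(s,(.5035,.1371,.16),-40)
E
```

```text
[ 0.56409689 -0.27088271  0.17249838] [-0.19  0.36  0.74  1.61 -0.25  1.27 -0.72]
shift [ 0.151 -1.367  0.041] turn [ 0.001 -0.001 -0.587]
```

View pics/w4.png

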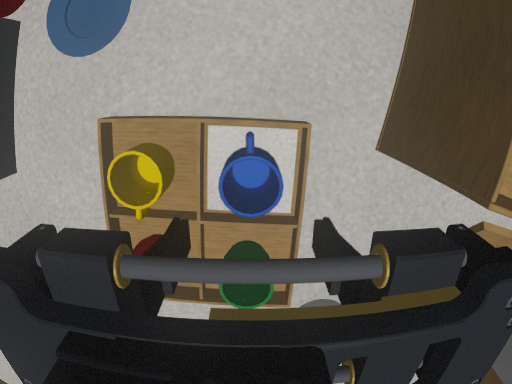

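The blue cup stands upright in the middle of the pad (rim around (251,181)), and the other cups are in place. Next is the button.

Call:
{"api": "jog_arm", "payload": {"moves": [0.005,-0.06,0,0,0,-0.02,0.75,0.015,-0.18,0,0,0,-0.07,-1,0.03,-0.31,0,0,0,-0.12,-1,0.045,-0.44,0,0,0,-0.18,-1,0.06,-0.57,0,0,0,-0.24,-1,0.08,-0.7,0,0,0,-0.3,-1,0.1,-0.83,0,0,0,-0.36,-1,0.11,-0.92,0,0,0,-0.4,-1]}}

```text
time: 12.4
position: [0.5243, 0.0077, 0.1712]
tool_rot: [-2.96, -1.05, 0.002]
ft_force: [0.5, 0.1, 0.4]
grip_width: 0.159
grip_force: 0.0
```

```bash
python3 - <<'E'
from h import *
from bench import ctrl
s=ctrl.get_state();print(s["position"],s["joint_positions"].round(2))
go(s,(.5035,.1371,.16),-40)
E
```

```text
[0.52428003 0.00766916 0.17119088] [-0.58  0.09  0.55  1.85 -0.05  1.22 -0.91]
shift [ 0.218 -0.379  0.038] turn [-0.001  0.001 -0.182]
```

Call:
{"api": "jog_arm", "payload": {"moves": [0.03,-0.05,0,0,0,-0.03,-1,0.08,-0.14,0.01,0,0,-0.07,-1,0.13,-0.23,0.02,0,0,-0.11,-1,0.18,-0.32,0.03,0,0,-0.15,-1,0.21,-0.37,0.038,0,0,-0.18,-1,0.218,-0.379,0.038,0,0,-0.18,-1,0.218,-0.379,0.038,0,0,-0.18,-1,0.218,-0.379,0.038,0,0,-0.18,-1]}}

```text
time: 13.4
position: [0.5058, 0.1328, 0.1606]
tool_rot: [2.853, 1.313, 0.0]
ft_force: [-0.0, 0.5, 0.4]
grip_width: 0.007
grip_force: 0.0
```

```bash
python3 - <<'E'
from h import *
from bench import ctrl
import pickle
s=ctrl.get_state();print(s["position"])
W=ctrl.get_image("wrist");cv2.imwrite("pics/w5.png",W["pixels"][:,:,::-1])
c=blob(W["pixels"],(45,80,20),(90,255,255),(100,100,400,300));p=cen(c);print(p,cv2.contourArea(c),plane(W,*p,.074,s))
T=pickle.load(open("im0.pkl","rb"))["top"];print(tri(ray(W,*p,s),ray(T,205.2,203.2)))
go(s,(.5035,.1371,.078),-40)
E
```

```text
[0.50578383 0.13278939 0.16063211]
[243.59070693 185.34351592] 1424.0 [0.50303177 0.13939368 0.074     ]
(array([0.50294188, 0.13785766, 0.07053006]), np.float64(0.0020564764996988394))
shift [ 0.006 -0.015  0.275] turn [ 0.001 -0.    -0.01 ]
```

View pics/w5.png

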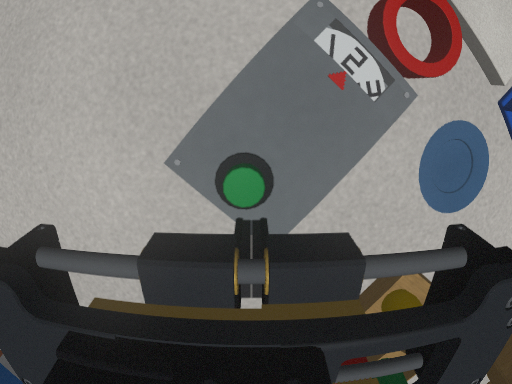

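The view shows 2 at the red triangle (338,80) with 1 and 3 on either side, and the button at (244,185), so two presses. Going down over the button.

Call:
{"api": "jog_arm", "payload": {"moves": [0.008,-0.017,0.06,0,0,0,-1,0.008,-0.017,0.13,0,0,0,-1,0.008,-0.017,0.2,0,0,0,-1,0.008,-0.017,0.24,0,0,0,-1,0.008,-0.017,0.26,0,0,0,-1,0.008,-0.017,0.27,0,0,0,-1,0.008,-0.017,0.27,0,0,0,-1,0.008,-0.017,0.27,0,0,0,-1]}}

```text
time: 14.45
position: [0.5034, 0.1394, 0.08]
tool_rot: [-2.852, -1.316, -0.002]
ft_force: [-0.2, 0.4, -0.5]
grip_width: 0.005
grip_force: 0.0
```

Call:
{"api": "jog_arm", "payload": {"moves": [0,0,0.01,0,0,0,-1,0,0,0.02,0,0,0,-1,0,0,0.03,0,0,0,-1,0,0,0.04,0,0,0,-1,0,0,0.047,0,0,0,-1,0,0,0.053,0,0,0,-1,0,0,0.057,0,0,0,-1,0,0,0.057,0,0,0,-1]}}

```text
time: 15.45
position: [0.5032, 0.1394, 0.0626]
tool_rot: [-2.852, -1.317, -0.001]
ft_force: [-0.8, 0.2, 5.3]
grip_width: 0.01
grip_force: 2.5
```

Call:
{"api": "jog_arm", "payload": {"moves": [0,0,0.002,0,0,0,-1,0,0,0.004,0,0,0,-1,0,0,0.006,0,0,0,-1,0,0,0.008,0,0,0,-1,0,0,0.008,0,0,0,-1,0,0,0.008,0,0,0,-1,0,0,0.008,0,0,0,-1,0,0,0.008,0,0,0,-1]}}

```text
time: 16.45
position: [0.5033, 0.1394, 0.0622]
tool_rot: [-2.852, -1.316, -0.001]
ft_force: [-6.7, -2.0, 19.3]
grip_width: 0.006
grip_force: 9.7
```

At the hard stop with 19 N. Raising it well clear, then checking the window.

Call:
{"api": "jog_arm", "payload": {"moves": [0,0,-0.02,0,0,0,-1,0,0,-0.05,0,0,0,-1,0,0,-0.08,0,0,0,-1,0,0,-0.14,0,0,0,-1,0,0,-0.2,0,0,0,-1,0,0,-0.26,0,0,0,-1,0,0,-0.3,0,0,0,-1,0,0,-0.3,0,0,0,-1]}}

```text
time: 17.45
position: [0.5037, 0.1396, 0.1512]
tool_rot: [-2.852, -1.317, -0.004]
ft_force: [0.6, -0.3, -0.7]
grip_width: 0.005
grip_force: 0.0
```

```bash
python3 - <<'E'
from h import *
from bench import ctrl
s=ctrl.get_state();print(s["position"])
W=ctrl.get_image("wrist");cv2.imwrite("pics/w6.png",cv2.resize(W["pixels"][0:220,150:450],None,fx=2,fy=2)[:,:,::-1])
E
```

```text
[0.50372134 0.13955325 0.15120917]
```

View pics/w6.png

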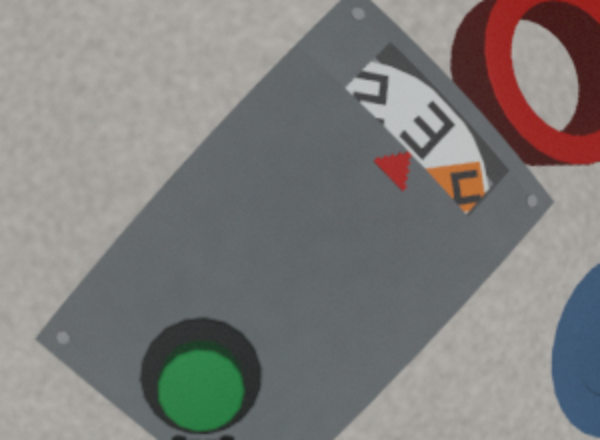

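The 3 stands at the mark now, with the orange 4 next to it (crop (460,185)). One more press.

Call:
{"api": "jog_arm", "payload": {"moves": [0,0,0.05,0,0,0,-1,0,0,0.12,0,0,0,-1,0,0,0.18,0,0,0,-1,0,0,0.22,0,0,0,-1,0,0,0.237,0,0,0,-1,0,0,0.25,0,0,0,-1,0,0,0.26,0,0,0,-1,0,0,0.27,0,0,0,-1]}}

```text
time: 18.5
position: [0.5034, 0.1394, 0.0697]
tool_rot: [-2.852, -1.316, -0.001]
ft_force: [-2.0, -0.7, 5.2]
grip_width: 0.009
grip_force: 2.5
```

Call:
{"api": "jog_arm", "payload": {"moves": [0,0,0.008,0,0,0,-1,0,0,0.016,0,0,0,-1,0,0,0.022,0,0,0,-1,0,0,0.026,0,0,0,-1,0,0,0.029,0,0,0,-1,0,0,0.03,0,0,0,-1,0,0,0.03,0,0,0,-1,0,0,0.03,0,0,0,-1]}}

```text
time: 19.5
position: [0.5034, 0.1394, 0.0622]
tool_rot: [-2.852, -1.316, -0.001]
ft_force: [-5.9, -2.5, 20.0]
grip_width: 0.005
grip_force: 9.7
```

Call:
{"api": "jog_arm", "payload": {"moves": [0,0,-0.02,0,0,0,-1,0,0,-0.05,0,0,0,-1,0,0,-0.08,0,0,0,-1,0,0,-0.14,0,0,0,-1,0,0,-0.2,0,0,0,-1,0,0,-0.26,0,0,0,-1,0,0,-0.3,0,0,0,-1,0,0,-0.3,0,0,0,-1]}}

```text
time: 20.5
position: [0.5037, 0.1396, 0.1512]
tool_rot: [-2.852, -1.317, -0.004]
ft_force: [-0.1, 0.0, -0.2]
grip_width: 0.007
grip_force: 0.0
```

```bash
python3 - <<'E'
from h import *
from bench import ctrl
W=ctrl.get_image("wrist");T=ctrl.get_image("top")
a=cv2.resize(W["pixels"][0:220,150:450],None,fx=1.2,fy=1.2);b=cv2.resize(T["pixels"][140:270,290:420],(264,264))
cv2.imwrite("pics/w7.png",np.hstack([a,b])[:,:,::-1])
E
```

```text
(no output)
```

View pics/w7.png

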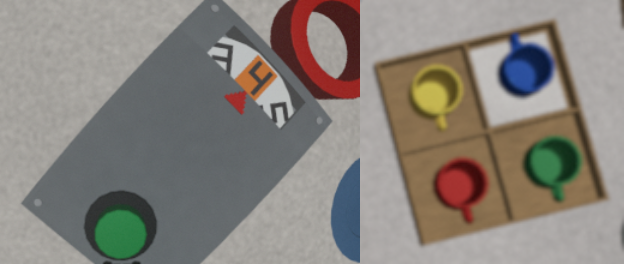

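The orange 4 stands at the mark (258,78), the button is up, and all four cups are upright in their cells.

```bash
python3 -c "
from bench import ctrl
print(ctrl.close_job())"
```

```text
the job is handed in; nothing more can be done
None
```

The job is handed in (no verdict was returned): by the last pictures the blue cup stands upright on the pad, the other three cups are in place, and the orange 4 is at the mark with the button released, at about 20.6 s of the 54 s allowed.

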